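# Put the UV handlamp back on charge after a fluorescence check

## Robot

A 6-joint arm with a two-finger parallel gripper is mounted at the origin on a cart in front of the work surface, level with it; the furniture and walls round the work are solid. World frame = base frame: x ahead of the robot, y to its left, z up, the work surface at z = 0. Lengths are in mm, angles in rad, forces in N, time in s.
With the tool pointing down it reaches from about 350 to 925 mm from the base axis. Payload 6.4 kg.
Tool frame: the origin (TCP) lies midway between the tips of the shut fingers; the grasp point (between the pads) lies 19 mm behind it (bot.tcp_to_grasp is the distance from the TCP to the grasp point, in mm); z points along the fingers, y is the direction in which the jaws open and shut (so a half turn about z gives the same grasp; the last joint's range is limited). The gripper opens to 85 mm and grips with 20 to 120 N. Pads are 22 mm wide; open, the fingers measure 114 mm over their backs; the gripper's body (76 mm by 85 mm) begins 54 mm behind the grasp point. The pads swing forward as they close: fully open they stand 13 mm farther back than shut.
Start: joints at [-1.289, 0.245, 1.558, -0, 1.339, -0.174], TCP at [286.124, -583.65, 231.29] pointing down, gripper open.
Joint ranges: [-3.13, 3.13], [-1.02, 2.26], [0.13, 2.54], [-0.95, 4.09], [0.21, 2.88], [-2.74, 2.74]. Speed limits (rad/s): [2.57, 2.57, 3.14, 3.14, 3.14, 3.14].

## Interface

Orientations are given as a 3x3 rotation matrix whose columns are the frame's x, y, z axes.
In Python, from rig import bot, inverse_kinematics, readout, cams, look_for, regions_of, mark_of gives the robot as it stands. Calls block until the motion is done:
- bot.movep(position, orientation): joint-space move of the TCP to a pose.
- bot.line_to(position, rot=None, max_speed=150, f_stop=None): straight line of the TCP; rot=None keeps the orientation; max_speed is the mean speed in mm/s. With f_stop (N) it stops when the force on the tool has changed by that much, and returns True; else False.
- bot.move_joints(angles): joint-space move.
- bot.ungrasp() and bot.close_gripper(): open the fingers fully, or close them until they stop; the grip force is fixed at half the most.
- bot.hold(seconds).
- inverse_kinematics(position, orientation): joint angles nearest the present ones, or None.
- readout.get_obs(): the state.
- cams.camera(name): name is "scene" or "top" or "wrist"; returns the picture (420x560x3 uint8, red, green, blue); there is no depth.
- cams.camera_model(name): a dict with "K" (3x3 intrinsics, pixels), "dist" ([k1, k2, p1, p2, k3] as OpenCV has them; the pictures are not rectified), "R" (3x3) and "t" (3): a world point X has camera coordinates R X + t. Camera axes: x right, y down, z forward; pixel columns grow to the right and rows downward; lengths in mm; the calibration is good to about 2 mm. A picture is of the moment at which its call begins: read the wrist's pose just before it. camera_model takes no time and is no camera call; for the wrist camera it gives the pose at the moment of the call.
A pose or a line that the arm cannot do raises bot.MotionError and nothing moves.
- bot.finish_job(): hands the job in, once; it reports no verdict.
Trained networks look in the newest picture that a camera, given by its name, has taken for a name from the list of things; names that differ only in an ending like _2 or _b are one class to them, and where a whole thing is asked for, a point or a joint stands for the part that bears it (a point fixed in the world has none). Each returns a list of dicts, best first, with "conf" (0 to 1); they miss things now and then, are a little off and sometimes report something else, mostly with a low value. They report only what shows in the picture. A call takes as long as a camera call.
- look_for(camera, name): "position" ([column, row] in pixels, amid what is visible of it).
- regions_of(camera, name): "mask" (420x560 bool, what is visible of it) and "position" ([column, row] in pixels, amid what is visible of it).
- mark_of(camera, name): "position" ([column, row] in pixels: a listed point, or the origin of a listed thing).
The state is a dict: "time_s": time; "q": joint angles; "qd": joint speeds; "joint_efforts": joint torques, N m; "eef_pos": TCP position; "tcp_rot": TCP orientation; "ft_force": force on the tool from outside, world axes, zero at the start; "moment": the same for the moment, N m; "gripper_width": finger opening in mm.
Only numpy, scipy, OpenCV 4.12 (cv2) and the standard library are available. Lean on these libraries where they do the work, as an engineer would, in place of code of your own. Each camera call takes 0.05 s, during which the arm holds its last target. There are 200 camera calls.

## Task

The fluorescence check is finished and the cordless UV handlamp has to go back on charge. Swing the red-knobbed catch aside, lift the lamp by its handle off the sloping seat of the viewing cabinet, and set it upright on the charging base beside the cabinet, fully home between the guides (either way round). Do not let the lamp drop, do not tip it onto its side or over, and leave the other things on the desk where they are.

Things in the scene. Friction and masses are not known exactly. Their poses are not given: they have to be found in the camera images.
- lamp: Loose UV handlamp, 0.36 to 0.59 kg: dark blue-green box, violet trim line, grip bar on top. Origin: centre of its flat underside; x across, y along, z up. Housing 60 (x) x 150 (y) mm, 44 mm high; at each y end a T-shaped lug, 10 high, its head 24 wide, ends 98 mm from the centre. Same shape either way round. It starts on the cabinet's sloping seat, its z leaning 35 degrees from vertical to the cabinet's front, its x up the slope.
- lamp_handle (a point): Centre of the lamp's grip bar, 84 mm above its underside; axes as the lamp's. The bar runs along y, is 20 mm thick (x) and 18 mm high, with 31 mm free below it, between two posts whose inner faces stand 39 mm from the centre on either side. Lamp height over the bar: 93 mm.
- cabinet: Fixed grey UV viewing cabinet, 256 mm wide (y), about 175 deep, 148 high at the flat top at the back; a black eyepiece hood stands 36 mm higher there. Origin on the desk under it, z up; its front looks to its -x, to the robot. Its upper front slopes 35 degrees (124 mm long, lower edge 76 mm high) and carries the lamp. It stands to the left or the right of the charging base.
- cabinet_seat (a point): Centre of the lamp's seat on the sloping face: x up the slope, y along the cabinet's width to the left, z square out of the face. The lamp lies in it with about 3 mm of play: a 10 mm high lip below it, 6 mm high fences above it and at the ends of its lugs, 9 mm pins behind the lugs' T heads; so it has to come off square to the face for the first 10 mm or more.
- lamp_catch (a joint): Angle of the steel swing catch at the seat's -y end (right, seen from the robot), about an axis square to the face, positive anticlockwise seen from outside. Near 0 (start 0 to 0.15) its side tab lies 2 mm over the lamp's right lug and holds the lamp down; from about 0.6 rad the lug is free; stop at 1.75. It stays where it is left; about 1.5 N at the knob moves it.
- catch_pivot (a point): Point on the catch's turning axis, 18 mm out from the sloping face; 32 mm up the slope (x) and 112 mm to the right (-y) of the centre of the seat. Its z is the turning axis, out of the face.
- catch_knob (a point): Point on the axis of the catch's red knob, 60 mm from the turning axis, 42 mm out from the face. Knob 20 mm in diameter, square to the face, from 18 to 52 mm out. At 0 it lies straight down the slope from the pivot; it swings to the right, away from the lamp, then up. Below it the arm, 18 mm wide, runs to the pivot. The lamp's housing ends 27 mm from its side.
- charger: Fixed charging base, light grey slab 108 (x) x 240 (y) x 12 mm with a black felt patch and dark rounded guides 10 mm high. Origin on the desk under its centre, y along it, z up.
- charger_seat (a point): Centre of the charging base's deck, 12 mm over the desk: where the centre of the lamp's underside belongs, the lamp's y along the base's y, its underside on the deck. The guides leave the housing 5 mm of play each way across (x) and the lugs 5 mm each way along (y); their upper edges are rounded.
- pen_click: Bystander to leave alone: red click pen, 145 mm; origin: centre of its underside.
- tweezers: Bystander to leave alone: steel stone tweezers, 162 mm; origin: centre of its underside.
- loupe: Bystander to leave alone: folded loupe, 44 mm; origin: centre of its underside.
- stone_jar_1: Bystander to leave alone: glass stone jar with black cap, 39 mm wide, 43 mm high, at the back of the desk; origin: centre of its underside.
- stone_jar_2: Bystander to leave alone: glass stone jar with black cap, 39 mm wide, 43 mm high, at the back of the desk; origin: centre of its underside.
- stone_jar_3: Bystander to leave alone: glass stone jar with black cap, 39 mm wide, 43 mm high, at the back of the desk; origin: centre of its underside.

How it is judged:
By the outcome, as a careful person would: the job done as asked, in the order asked, and still so for the second after the job is handed in, with the robot touching nothing.
It also fails if it takes over 48 s, if anything falls off the work surface, if the arm or the gripper's body presses on something with over 40 N, if the wrist force passes 120 N, or if a joint passes its speed limit or range.

## Working session

There is one attempt and no reset: what is moved stays moved. The work goes in short steps, each a Python script; the robot and the scene stay as the last script left them, time stands still between calls to the robot, and variables do not carry over. Pictures are saved under pics/ and viewed, about 8 in all and at most 12, crops included, and the job is handed in when it is done.

```bash
ls; mkdir -p pics; python3 - <<'E'
from rig import bot, inverse_kinematics, readout, cams, look_for, regions_of, mark_of
import cv2,numpy as np
for c in ("scene","top"):
    im=cams.camera(c); cv2.imwrite(f"pics/a_{c}.png",im[:,:,::-1])
    m=cams.camera_model(c); print(c,np.round(m["K"],1).tolist(),np.round(m["dist"],3),np.round(m["R"],3).tolist(),np.round(m["t"]))
    for n in ("lamp","lamp_handle","cabinet","cabinet_seat","catch_pivot","catch_knob","charger","charger_seat","pen_click","tweezers","loupe","stone_jar_1"):
        print(n,[(np.round(d["position"]).tolist(),round(d["conf"],2)) for d in mark_of(c,n)][:3])
o=readout.get_obs();print(o["time_s"],o["gripper_width"],o["tcp_rot"])
a=cv2.imread("pics/a_scene.png");b=cv2.imread("pics/a_top.png")
E
```

```text
pics
scene [[395.1, 0.0, 270.6], [0.0, 395.1, 215.1], [0.0, 0.0, 1.0]] [0.007 0.    0.    0.    0.   ] [[-0.622, -0.783, 0.005], [-0.407, 0.319, -0.856], [0.668, -0.535, -0.517]] [461. 265. 710.]
lamp [([183.0, 258.0], 0.62)]
lamp_handle [([193.0, 236.0], 0.82), ([221.0, 219.0], 0.31)]
cabinet [([184.0, 291.0], 0.56)]
cabinet_seat []
catch_pivot [([252.0, 345.0], 0.66), ([226.0, 219.0], 0.62)]
catch_knob [([248.0, 236.0], 0.78)]
charger [([279.0, 240.0], 0.93)]
charger_seat [([278.0, 234.0], 0.66)]
pen_click [([334.0, 294.0], 0.63), ([192.0, 240.0], 0.18)]
tweezers [([252.0, 346.0], 0.74), ([329.0, 296.0], 0.33)]
loupe [([313.0, 311.0], 0.76), ([248.0, 238.0], 0.7)]
stone_jar_1 [([234.0, 217.0], 0.81)]
top [[487.8, 0.0, 289.6], [0.0, 487.8, 202.4], [0.0, 0.0, 1.0]] [-0.091  0.     0.     0.     0.   ] [[0.018, -1.0, 0.017], [-0.996, -0.019, -0.085], [0.086, -0.015, -0.996]] [ 167.  551. 1021.]
lamp [([176.0, 209.0], 0.67), ([234.0, 199.0], 0.67)]
lamp_handle [([170.0, 234.0], 0.72)]
cabinet [([189.0, 200.0], 0.84)]
cabinet_seat [([180.0, 204.0], 0.58)]
catch_pivot [([234.0, 201.0], 0.76)]
catch_knob [([240.0, 231.0], 0.79)]
charger [([324.0, 192.0], 0.7)]
charger_seat [([325.0, 194.0], 0.95)]
pen_click [([300.0, 299.0], 0.71)]
tweezers [([196.0, 295.0], 0.62)]
loupe [([271.0, 300.0], 0.63)]
stone_jar_1 [([310.0, 115.0], 0.9), ([289.0, 111.0], 0.56), ([262.0, 114.0], 0.55)]
1.3 85.40159623110482 [[ 8.97898736e-01  4.40202067e-01  1.02486469e-05]
 [ 4.40202067e-01 -8.97898736e-01 -8.83009211e-06]
 [ 5.31522232e-06  1.24400041e-05 -1.00000000e+00]]
```

View pics/a_scene.png

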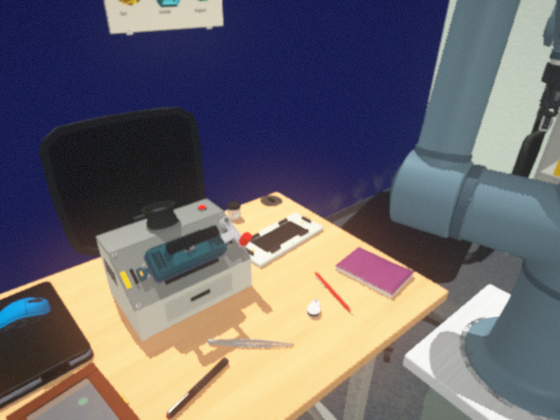

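View pics/a_top.png

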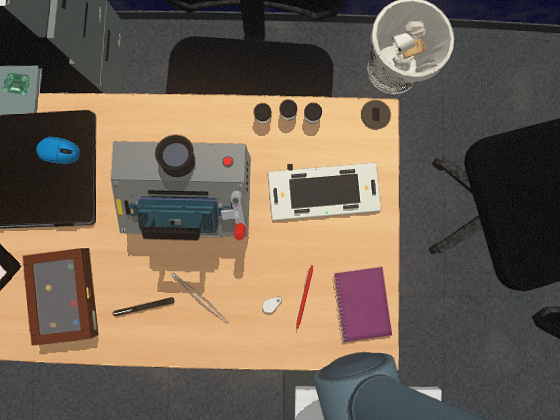

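The scene picture shows the cabinet on the left with the lamp on its slope and the red knob at (247,239), with the charger to its right at (280,238). In the top picture the knob is at (239,231), the lamp bar at about (172,234) and the charger slab's corners at about (268,172), (379,163), (382,211) and (272,220). The tweezers, loupe and pen lie in front of the cabinet.

```bash
cat > h.py <<'E'
from rig import bot, inverse_kinematics, readout, cams, look_for, regions_of, mark_of
import cv2,numpy as np
from scipy.optimize import least_squares
S,C=np.sin(np.radians(35)),np.cos(np.radians(35))
def proj(m,P):
    p,_=cv2.projectPoints(np.atleast_2d(P).astype(float),cv2.Rodrigues(m["R"])[0],m["t"],m["K"],np.array(m["dist"],float)); return p[:,0]
def onplane(m,px,z):
    u=cv2.undistortPoints(np.array(px,float).reshape(-1,1,2),m["K"],np.array(m["dist"],float))[:,0]
    d=np.c_[u,np.ones(len(u))]@m["R"]; c=-m["R"].T@m["t"]
    return c+d*((z-c[2])/d[:,2])[:,None]
def faceR(yaw):
    c,s=np.cos(yaw),np.sin(yaw); Z=np.array([[c,-s,0],[s,c,0],[0,0,1]])
    return Z@np.array([[C,0,-S],[0,1,0],[S,0,C]])
def pts(p):
    R=faceR(p[3]); th=p[4]; o=np.array(p[:3])
    L={"cabinet_seat":[0,0,0],"lamp_handle":[0,0,84],"lamp":[0,0,0],"catch_pivot":[32,-112,18],"catch_knob":[32-60*np.cos(th),-112-60*np.sin(th),42]}
    return {k:o+R@v for k,v in L.items()}
def fit(obs,p0):
    # obs: list (model,name,px,weight); robust
    def r(p):
        q=pts(p); e=[w*(proj(m,q[n])[0]-px) for m,n,px,w in obs]
        return np.r_[np.concatenate(e),(p[2]-111.6)/3,(p[4]-.075)/.1,p[3]/.3]
    return least_squares(r,p0,loss="soft_l1",f_scale=2)
E
cat > s1.py <<'E'
from h import *
T=cams.camera_model("top");Sc=cams.camera_model("scene")
obs=[(Sc,"lamp_handle",[193,236],1),(Sc,"lamp",[183,258],1),(Sc,"catch_pivot",[226,219],1),(Sc,"catch_knob",[248,236],1),
(T,"lamp_handle",[170,234],1),(T,"lamp",[176,209],1),(T,"catch_pivot",[234,201],1),(T,"catch_knob",[240,231],1),(T,"cabinet_seat",[180,204],1)]
f=fit(obs,[700,150,111,0,.07]);print(np.round(f.x,3),f.cost);print({k:np.round(v) for k,v in pts(f.x).items()})
for m,n,px,w in obs: print(n,np.round(proj(m,pts(f.x)[n])[0]-px,1))
for c,m in(("scene",Sc),("top",T)):
    cams.camera(c); r=regions_of(c,"charger")[0]; k=(r["mask"]*255).astype(np.uint8)
    cn=max(cv2.findContours(k,cv2.RETR_EXTERNAL,cv2.CHAIN_APPROX_NONE)[0],key=cv2.contourArea)
    P=onplane(m,cn,8)[:,:2]; print(c,r["conf"],cv2.minAreaRect(P.astype(np.float32)))
    print("seat",onplane(m,[[278,234]] if c=="scene" else [[325,194]],12))
print("corners",onplane(T,[[268,172],[379,163],[382,211],[272,220]],12).round(1))
for n,px in(("tweezers",[196,295]),("loupe",[271,300]),("pen",[300,299]),("jar",[310,115])): print(n,onplane(T,[px],5).round())
w=cams.camera_model("wrist");o=readout.get_obs()
print("cam in tcp",np.round(o["tcp_rot"].T@(-w["R"].T@w["t"]-o["eef_pos"])),np.round(o["tcp_rot"].T@w["R"].T,2),w["K"][0])
E
python3 s1.py
```

```text
[523.222 396.03  113.344 -25.12   -6.064] 300.7002948851459
{'cabinet_seat': array([523., 396., 113.]), 'lamp_handle': array([475., 395., 182.]), 'lamp': array([523., 396., 113.]), 'catch_pivot': array([541., 284., 146.]), 'catch_knob': array([479., 270., 133.])}
lamp_handle [-0.7  1.8]
lamp [ 0.5 -2.3]
catch_pivot [-0.8  0.8]
catch_knob [-0.5 -0.3]
lamp_handle [-0.3 -1.2]
lamp [ 2.3 -0.1]
catch_pivot [ 0.1 -1.4]
catch_knob [1.2 1.7]
cabinet_seat [-1.7  4.9]
scene 0.7 ((573.426025390625, 103.63832092285156), (116.78713989257812, 247.5153045654297), 5.410301685333252)
seat [[582.47672074 101.48106817  12.        ]]
top 0.96 ((581.1433715820312, 103.83917236328125), (121.1308364868164, 241.86880493164062), 6.564169883728027)
seat [[568.59345048 101.37440198  12.        ]]
corners [[614.1 225.8  12. ]
 [639.2 -16.4  12. ]
 [534.  -23.1  12. ]
 [510.1 214.9  12. ]]
tweezers [[346. 375.   5.]]
loupe [[339. 214.   5.]]
pen [[342. 152.   5.]]
jar [[745. 136.   5.]]
cam in tcp [  81.   -0. -142.] [[ 0.   -0.95 -0.31]
 [ 1.    0.    0.  ]
 [ 0.   -0.31  0.95]] [301.98290185   0.         279.65837079]
```

```bash
cat > s2.py <<'E'
from h import *
p=np.array([523.2,396,113.3,.012,.15]); 
ps=np.radians(5.7); x=np.array([-np.sin(ps),np.cos(ps),0]); z=np.array([0,0,-1.]); Rc=np.c_[x,np.cross(z,x),z]
F=faceR(p[3]); Rf=np.c_[F[:,1],F[:,0],-F[:,2]]
A=np.array([560,145,250.]); B=p[:3]+F@[0,-60,130]
print(np.linalg.det(Rc),np.linalg.det(Rf))
for P,R in((A,Rc),(A,-Rc*[1,1,-1]),(B,Rf),(B,Rf*[-1,-1,1]),(p[:3]+F@[0,0,65],Rf),(p[:3]+F@[0,0,65],Rf*[-1,-1,1])):
    q=inverse_kinematics(P,R); print(None if q is None else np.round(q,2))
E
python3 s2.py
```

```text
1.0 0.9999999999999999
[ 0.06  0.06  1.73 -0.    1.35 -0.04]
None
[ 0.58 -0.18  2.1  -0.47  0.74  0.84]
[ 0.58 -0.18  2.1  -0.47  0.74 -2.3 ]
[ 0.64  0.07  1.97 -0.58  0.67  1.01]
[ 0.64  0.07  1.97 -0.58  0.67 -2.13]
```

```bash
cat >> s2.py <<'E'
print('---')
NM=("lamp","lamp_handle","cabinet_seat","catch_pivot","catch_knob","charger","charger_seat")
import pickle; D=[]
for i,(P,R) in enumerate(((A,Rc),(B,Rf))):
    bot.movep(P,R); bot.hold(.3) 
    m=cams.camera_model("wrist"); im=cams.camera("wrist"); cv2.imwrite(f"pics/b{i}.png",im[:,:,::-1])
    for n in NM[:5] if i else NM[5:]:
        for d in mark_of("wrist",n)[:2]:
            print(n,np.round(d["position"],1),round(d["conf"],2)); D.append((i,n,d["position"],d["conf"]))
    if not i:
        r=regions_of("wrist","charger")[0]; k=(r["mask"]*255).astype(np.uint8)
        cn=max(cv2.findContours(k,cv2.RETR_EXTERNAL,cv2.CHAIN_APPROX_NONE)[0],key=cv2.contourArea)
        print(cv2.minAreaRect(onplane(m,cn,8)[:,:2].astype(np.float32)),r["conf"])
    D.append((i,m))
pickle.dump(D,open("d.pkl","wb")); print(readout.get_obs()["time_s"],readout.get_obs()["ft_force"])
E
python3 s2.py | sed -n '/---/,$p'
```

```text
---
charger [287.1 202.3] 0.87
charger [415.2 197.3] 0.42
charger_seat [288.7 206.8] 0.84
((582.3226318359375, 104.77491760253906), (121.6407699584961, 242.7019805908203), 5.2201738357543945) 0.63
lamp [276.4 133.2] 0.65
lamp_handle [274.5 142.2] 0.91
catch_pivot [312.8 258.4] 0.67
catch_knob [246.2 279.3] 0.7
catch_knob [276.7 131.6] 0.44
6.25 [ 0.33634566 -0.41515687 -0.77936011]
```

View pics/b0.png

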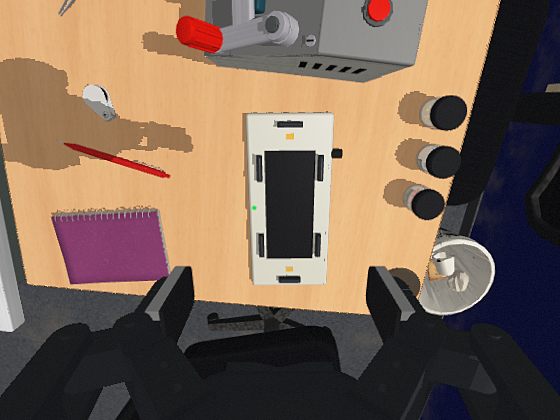

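View pics/b1.png

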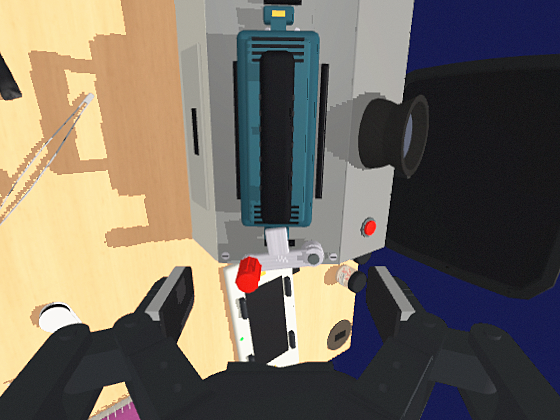

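b0 shows the charger with its felt corners at about (264,151), (313,151), (313,258) and (266,258), and its guides intact. A small black block stands at (336,153) on the back edge. b1 shows the lamp housing top at (240,31)–(319,31)–(311,226)–(241,226), the knob at (248,274) and the pivot at (314,253). The tab lies over the lug at (277,240).

```bash
cat > s3.py <<'E'
from h import *
import h,pickle
D=pickle.load(open("d.pkl","rb")); m0=[d[1] for d in D if len(d)==2][0]; m1=[d[1] for d in D if len(d)==2][1]
T=cams.camera_model("top");Sc=cams.camera_model("scene")
base=h.pts
def pts(p):
    q=base(p); R=faceR(p[3])
    for i,v in enumerate([(-30,75,44),(30,75,44),(30,-75,44),(-30,-75,44)]): q[f"c{i}"]=p[:3]+R@v
    # knob outer end
    q["ke"]=p[:3]+R@[32-60*np.cos(p[4]),-112-60*np.sin(p[4]),52]
    return q
h.pts=pts
W=[(m1,"lamp_handle",[274.5,142.2],1),(m1,"catch_pivot",[314,255],1),(m1,"catch_knob",[248,277],1),(m1,"c0",[239,31],1),(m1,"c1",[319,31],1),(m1,"c2",[311,226],1),(m1,"c3",[241,226],1)]
G=[(Sc,"lamp_handle",[193,236],.7),(Sc,"catch_pivot",[226,219],.7),(Sc,"catch_knob",[248,236],.7),
(T,"lamp_handle",[170,234],.7),(T,"catch_pivot",[234,201],.7),(T,"catch_knob",[240,231],.7)]
for o in (W,W+G):
    f=fit(o,[523,396,113,.012,.15]); print(np.round(f.x,3),round(f.cost,1))
    for m,n,px,w in o: print(n,np.round(proj(m,pts(f.x)[n])[0]-px,1),end="; ")
    print()
P=onplane(m0,[[264,151],[313,151],[313,258],[266,258]],12)[:,:2]; print("felt",P.round(1),P.mean(0))
P=onplane(m0,[[289,124],[289,279],[259,167],[320,167],[261,245],[319,244]],20)[:,:2]; print("guides",P.round(1))
P=onplane(m0,[[248,113],[332,113],[327,284],[253,283]],12)[:,:2]; print("slab",P.round(1),P.mean(0))
print("seatmark",onplane(m0,[[288.7,206.8],[287.1,202.3]],12))
E
python3 s3.py
```

```text
[ 5.31079e+02  3.95032e+02  1.01152e+02 -0.00000e+00  2.23000e-01] 20.4
lamp_handle [2.3 0.3]; catch_pivot [-4.6 -2.2]; catch_knob [-0.5 -0.1]; c0 [-2.9 -0.7]; c1 [1.  0.2]; c2 [0.6 1.2]; c3 [0.8 0.6]; 
[5.29558e+02 3.95011e+02 1.03296e+02 1.00000e-03 2.01000e-01] 39.7
lamp_handle [2.3 0.8]; catch_pivot [-4.3 -1. ]; catch_knob [-1.1  0.2]; c0 [-3.5 -1.5]; c1 [ 1.4 -0.7]; c2 [0.9 2.3]; c3 [0.5 1.8]; lamp_handle [-1.6  4.7]; catch_pivot [-1.3  3.6]; catch_knob [-1.9  2.9]; lamp_handle [ 1.3 -4.6]; catch_pivot [ 1.4 -3.5]; catch_knob [ 1.4 -0.6]; 
felt [[537.9 174.2]
 [598.8 180.4]
 [618.7  33. ]
 [553.1  26.4]] [577.14890239 103.50506126]
guides [[565.2 210.1]
 [588.2   1. ]
 [533.7 155. ]
 [609.1 162.6]
 [544.7  49.4]
 [622.6  58.7]]
slab [[514.9 217.6]
 [615.6 227.7]
 [644.6  -6.6]
 [537.9 -15.6]] [578.23702396 105.7863266 ]
seatmark [[576.57754326 104.56678911  12.        ]
 [573.80318675 110.54071078  12.        ]]
```

```bash
cat >> s3.py <<'E'
print("=====")
ins=0
def fit2(o,tri=None):
    def r(p):
        q=base(p); R=faceR(p[3]); s=p[5]
        for i,v in enumerate([(-30,75,44),(30,75,44),(30,-75,44),(-30,-75,44)]): q[f"c{i}"]=p[:3]+R@(np.array(v)-[np.sign(v[0])*s,np.sign(v[1])*s,0])
        e=[w*(proj(m,q[n])[0]-px) for m,n,px,w in o]
        return np.r_[np.concatenate(e),(p[2]-111.6)/20,(p[4]-.075)/.3,p[3]/.3,(s-2)/3]
    f=least_squares(r,[523,396,113,.012,.15,2],loss="soft_l1",f_scale=2); cov=np.sqrt(np.diag(np.linalg.inv(f.jac.T@f.jac)))
    return f.x,cov,f.cost
for o in (W,G,W+G):
    print(*[np.round(a,3) for a in fit2(o)])
# free triangulation across cameras
for n in("lamp_handle","catch_pivot","catch_knob"):
    o=[(m,px) for m,k,px,w in W+G if k==n]
    f=least_squares(lambda X:np.concatenate([proj(m,X)[0]-px for m,px in o]),pts([523,396,113,.012,.15])[n]); print(n,f.x.round(1),f.fun.round(1))
E
python3 s3.py | sed -n '/=====/,$p'
```

```text
=====
[5.28471e+02 3.95746e+02 1.05640e+02 3.00000e-03 1.86000e-01 1.85800e+00] [1.178 0.417 1.857 0.006 0.025 0.603] 11.426
[5.21502e+02 3.95253e+02 1.15914e+02 2.00000e-02 1.76000e-01 2.00000e+00] [2.097 1.48  2.217 0.02  0.044 3.   ] 2.043
[5.26393e+02 3.96139e+02 1.08860e+02 7.00000e-03 1.66000e-01 2.77500e+00] [0.984 0.393 1.458 0.006 0.021 0.522] 22.304
lamp_handle [471.5 396.5 184.6] [ 0.6  0.7 -0.4  1.8 -1.3  0.7]
catch_pivot [540.1 286.7 147.8] [-0.7  1.4 -1.7  0.7 -1.2 -1.3]
catch_knob [482.1 273.  127.3] [ 0.1  1.1 -2.4  1.6  0.1  0.1]
```

```bash
cat > s4.py <<'E'
from h import *
o=np.array([523.8,395.8,112.]); F=faceR(.007); Rf=np.c_[F[:,1],F[:,0],-F[:,2]]
P=lambda *v:o+F@np.array(v,float)
bot.close_gripper()
bot.line_to(P(-27,-93,80),Rf,max_speed=200); f0=np.array(readout.get_obs()["ft_force"])
print("down hit",bot.line_to(P(-27,-93,30),max_speed=80,f_stop=8)); ob=readout.get_obs()
print(F.T@(ob["eef_pos"]-o), F.T@(np.array(ob["ft_force"])-f0))
m=cams.camera_model("wrist"); cv2.imwrite("pics/c.png",cams.camera("wrist")[:,:,::-1]); print(ob["time_s"])
E
python3 s4.py
```

```text
down hit False
[-26.57105637 -92.7282097   30.3021202 ] [ 0.06322848  0.57556156 -0.55966453]
8.275
```

View pics/c.png

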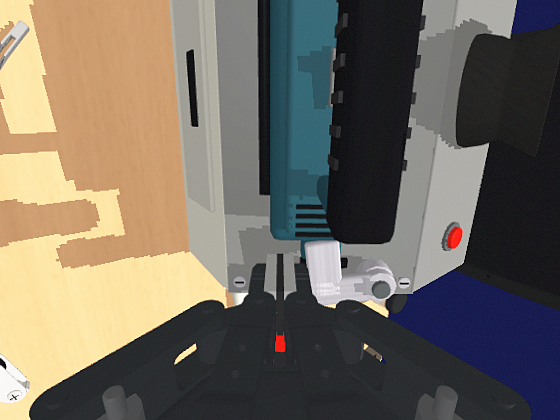

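The shut fingers at (280,280) sit between the housing end at row 238 and the red knob, which shows behind them at (280,345). No contact force so far, so I'll push now.

```bash
cat > s5.py <<'E'
from h import *
o=np.array([523.8,395.8,112.]); F=faceR(.007)
P=lambda *v:o+F@np.array(v,float)
for th in (.3,.55,.8,1.05,1.2):
    hit=bot.line_to(P(32-60*np.cos(th),-112-60*np.sin(th)+20,30),max_speed=80,f_stop=20)
    ob=readout.get_obs(); print(th,hit,(F.T@(ob["eef_pos"]-o)).round(1),(F.T@np.array(ob["ft_force"])).round(1))
    if hit: break
else:
    bot.line_to(P(5,-140,30),max_speed=100); bot.line_to(P(5,-140,110),max_speed=200)
    bot.line_to(P(0,-20,135),max_speed=250); bot.ungrasp(); bot.hold(.2)
m=cams.camera_model("wrist"); cv2.imwrite("pics/d.png",cams.camera("wrist")[:,:,::-1])
for n in("lamp_handle","catch_pivot","catch_knob"): 
    for d in mark_of("wrist",n)[:2]: print(n,np.round(d["position"]),round(d["conf"],2))
for k,v in dict(h=(0,0,84),e1=(0,50,93),e2=(0,-50,93),c0=(-28,75,44),c2=(28,-75,44),c3=(-28,-75,44),piv=(32,-112,18)).items(): print(k,proj(m,P(*v)).round(0))
print(readout.get_obs()["time_s"])
E
python3 s5.py
```

```text
0.3 False [ -24.9 -109.8   30.3] [-0.5  0.   0.3]
0.55 False [ -19.  -123.3   30.1] [ 0.1 -0.3  0.5]
0.8 False [  -9.6 -134.9   30. ] [ 0.9  0.1 -0.2]
1.05 False [   2.2 -143.9   30. ] [-0.4 -0.3 -0.5]
1.2 False [  10.5 -147.7   30.1] [0.6 1.2 0.2]
lamp_handle [276. 203.] 0.62
catch_pivot [313. 291.] 0.9
catch_knob [291. 357.] 0.67
catch_knob [277. 175.] 0.64
h [[279. 205.]]
e1 [[279. 129.]]
e2 [[279. 278.]]
c0 [[241.  89.]]
c2 [[311. 273.]]
c3 [[247. 273.]]
piv [[311. 292.]]
12.5667
```

View pics/d.png

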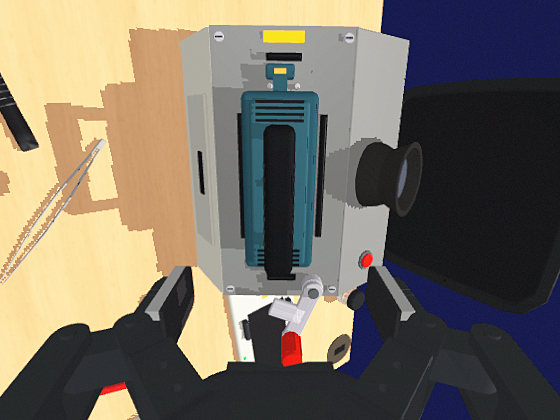

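The catch is now open at about 1.1 rad, with the knob at (291,347) and the lug free. The bar spans columns 264–296, and the prediction is (279,205). Now the grasp.

```bash
cat > s6.py <<'E'
from h import *
o=np.array([523.8,395.8,112.]); F=faceR(.007)
P=lambda *v:o+F@np.array(v,float)
bot.line_to(P(0,-1,95),max_speed=200)
print("hit",bot.line_to(P(0,-1,65),max_speed=60,f_stop=10)); f0=np.array(readout.get_obs()["ft_force"])
bot.close_gripper(); ob=readout.get_obs(); print(ob["gripper_width"],(F.T@(ob["eef_pos"]-o)).round(1),(F.T@(ob["ft_force"]-f0)).round(1))
bot.line_to(P(0,-1,85),max_speed=40); ob=readout.get_obs(); print((ob["ft_force"]-f0).round(1))
bot.line_to(P(0,-1,125),max_speed=100); bot.hold(.2); ob=readout.get_obs(); print((ob["ft_force"]-f0).round(1),ob["gripper_width"],ob["time_s"])
cv2.imwrite("pics/e.png",cams.camera("wrist")[:,:,::-1])
E
python3 s6.py
```

```text
hit False
18.974312525007182 [-0.3 -0.9 65.2] [-1.5  0.   4.5]
[ 0.9 -0.6 -4. ]
[ 1.  -0.6 -4.1] 19.087818378555045 15.6083
```

View pics/e.png

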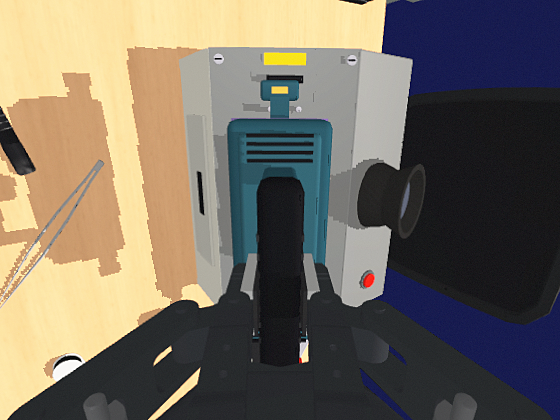

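Lamp is off the seat (about 4 N, width 19 mm). It hangs square, with the lug head's far end at (280,80) spanning columns 262–298 and the housing's far edge at row 119.

```bash
cat > s7.py <<'E'
from h import *
m=cams.camera_model("wrist"); ob=readout.get_obs(); R=np.array(ob["tcp_rot"]); t=np.array(ob["eef_pos"])
def L(v,dy,h): v=np.array(v,float); return t+R@np.array([v[1]+dy,v[0],h-v[2]])
for h in(61,65,69):
    print(h,[proj(m,L(v,0,h)).round(1).tolist()[0] for v in((-12,98,10),(12,98,10),(0,75,44),(-30,75,44),(30,75,44))])
print([proj(m,L((0,98,10),d,65)).round(1).tolist()[0] for d in (-3,3)])
# feasibility of carry
ps=np.radians(5.4); x=np.array([-np.sin(ps),np.cos(ps),0]); z=np.array([0,0,-1.]); Rc=np.c_[x,np.cross(z,x),z]
for P in((480,395,330),(577,104,200),(577,104,77)): print(inverse_kinematics(np.array(P,float),Rc))
E
python3 s7.py
```

```text
61 [[259.1, 79.3], [299.6, 79.4], [279.2, 121.6], [220.1, 121.6], [338.2, 121.7]]
65 [[259.5, 80.0], [299.2, 80.0], [279.2, 121.3], [221.5, 121.3], [336.8, 121.4]]
69 [[259.9, 80.6], [298.8, 80.6], [279.2, 121.0], [222.9, 121.1], [335.5, 121.2]]
[[279.3, 85.3], [279.3, 74.6]]
[ 5.06417294e-01  1.16163388e-01  1.52543161e+00 -4.44089210e-16
  1.49999766e+00  4.12169514e-01]
[-1.49253090e-02  1.27767862e-01  1.75133453e+00 -4.44089210e-16
  1.26249026e+00 -1.09173089e-01]
[-1.49253090e-02  2.85880260e-01  1.81578387e+00 -4.44089210e-16
  1.03992852e+00 -1.09173089e-01]
```

```bash
cat > s8.py <<'E'
from h import *
ps=np.radians(6.1); x=np.array([-np.sin(ps),np.cos(ps),0]); z=np.array([0,0,-1.]); Rc=np.c_[x,np.cross(z,x),z]
c=np.array([577,104.8,0])
t=np.array(readout.get_obs()["eef_pos"])
bot.line_to(t+[-10,0,90],max_speed=180)
bot.movep(np.array([510,250,300.]),Rc)
bot.line_to(c+[0,0,170],max_speed=200); bot.line_to(c+[0,0,115],max_speed=100); bot.hold(.3)
m=cams.camera_model("wrist"); im=cams.camera("wrist"); cv2.imwrite("pics/f.png",im[:,:,::-1])
cams.camera("scene"); 
ob=readout.get_obs(); R=ob["tcp_rot"]; t=np.array(ob["eef_pos"])
yv=np.array([x[0],x[1],0]); xv=np.array([x[1],-x[0],0])
for k,v in dict(lug=(0,98,10),hl=(-30,75,44),hr=(30,75,44)).items(): print(k,proj(m,t+R@np.array([v[1],v[0],67-v[2]])).round())
for k,v in dict(slabL=(-54,120,12),slabR=(54,120,12),endguide_in=(0,103,22),endg_base=(0,103,12)).items(): print(k,proj(m,c+xv*v[0]+yv*v[1]+[0,0,v[2]]).round())
print(ob["time_s"],ob["gripper_width"],ob["ft_force"])
E
python3 s8.py
```

```text
lug [[278.  80.]]
hl [[221. 121.]]
hr [[335. 121.]]
slabL [[205.  54.]]
slabR [[351.  54.]]
endguide_in [[278.  77.]]
endg_base [[278.  79.]]
19.325 18.842004958971632 [-0.0889752  -0.43485132 -3.88104458]
```

View pics/f.png

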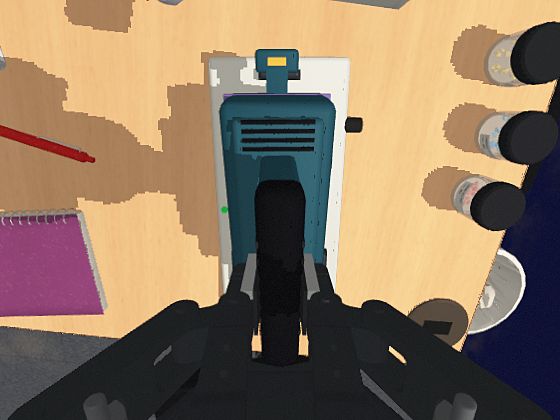

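The lamp has pitched in the jaws. The far lug head is now at row 50 (predicted 80) and looks wider, at columns 256–299, and the housing edge is at row 97. So the far (+y) end has risen. I'll estimate the pitch and level it by tilting the tool.

```bash
cat > s9.py <<'E'
from h import *
m=cams.camera_model("wrist"); ob=readout.get_obs(); R=np.array(ob["tcp_rot"]); t=np.array(ob["eef_pos"])
def L(v,a,dy,h):  # lamp pitched by a about tool y through the grasp point; +a raises +y end
    y,zz=v[1]+dy,v[2]-h-19
    Y=y*np.cos(a)-zz*np.sin(a); Z=y*np.sin(a)+zz*np.cos(a)
    return t+R@np.array([Y,v[0],-19-Z])
ob_=[((-12,98,10),(256,50)),((12,98,10),(299,50)),((-28,73,44),(222,97)),((28,73,44),(335,97))]
for h in (63,67):
  f=least_squares(lambda p:np.concatenate([proj(m,L(v,p[0],p[1],h))[0]-px for v,px in ob_]),[.1,0]); print(h,f.x.round(3),f.fun.round(1))
f=least_squares(lambda p:np.concatenate([proj(m,L(v,p[0],p[1],p[2]))[0]-px for v,px in ob_]),[.1,0,65]); print(f.x.round(3),f.fun.round(1))
print(ob["moment"],t)
a=cams.camera("scene")[150:330,150:420]; cv2.imwrite("pics/g.png",cv2.resize(a[:,:,::-1],None,fx=2.9,fy=2.9,interpolation=cv2.INTER_CUBIC))
E
python3 s9.py
```

```text
63 [ 0.045 12.05 ] [ 1.7  0.1  0.9  0.1 -0.4 -0.1  0.5 -0. ]
67 [ 0.062 11.219] [ 2.  -0.3  0.7 -0.2  0.6  0.1 -0.4  0.2]
[5.1000e-02 1.1787e+01 6.4319e+01] [ 1.8 -0.   0.8 -0.  -0.1 -0.   0.2  0.1]
[-0.06162152 -0.04679422 -0.02451463] [577.17469636 104.79168855 115.3345383 ]
```

View pics/g.png

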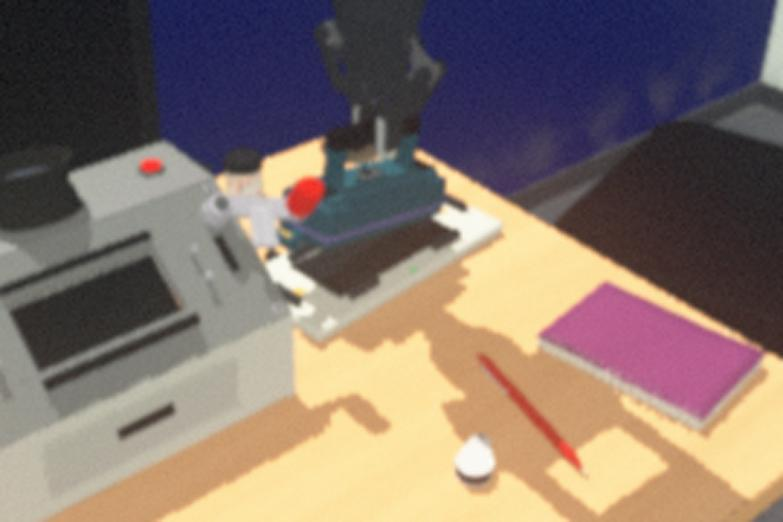

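```bash
cat > s10.py <<'E'
from s9 import *
lug=ob_[:2]
for dy in(0,6,12):
  f=least_squares(lambda p:np.concatenate([proj(m,L(v,p[0],dy,67))[0]-px for v,px in lug]),[.1]); print(dy,f.x.round(3),f.fun.round(1),[proj(m,L(v,f.x[0],dy,67))[0].round().tolist() for v in((28,73,44),(30,75,10),(30,75,25),(0,45,93),(0,-45,93))])
Sc=cams.camera_model("scene")
im=cams.camera("scene")[150:330,150:420,::-1]; im=cv2.resize(im,None,fx=2.9,fy=2.9,interpolation=cv2.INTER_CUBIC)
w=cv2.imread("pics/f.png"); out=[]
def draw(I,mm,a,dy,s,off,col):
    for zz in (0,44):
        c=[(-30,-75,zz),(30,-75,zz),(30,75,zz),(-30,75,zz)]
        q=np.array([(proj(mm,L(v,a,dy,67))[0]-off)*s for v in c]); cv2.polylines(I,[q.round().astype(int)],True,col,1)
    q=np.array([(proj(mm,L(v,a,dy,67))[0]-off)*s for v in((0,-45,93),(0,45,93))]); cv2.line(I,*q.round().astype(int).tolist(),col,1)
    for y in(-98,98):
        q=np.array([(proj(mm,L(v,a,dy,67))[0]-off)*s for v in((-12,y,10),(12,y,10))]); cv2.line(I,*q.round().astype(int).tolist(),col,2)
for (a,dy),col in (((.16,0),(0,0,255)),((.055,12),(0,255,0))):
    draw(im,Sc,a,dy,2.9,np.array([150,150]),col); draw(w,m,a,dy,1,np.zeros(2),col)
a=cv2.resize(im[90:290,230:520],(580,400)); b=w[30:330,190:370]; 
o=np.zeros((400,800,3),np.uint8); o[:,:580]=a; o[:300,600:780]=b; cv2.imwrite("pics/h.png",o)
E
python3 s10.py
```

```text
63 [ 0.045 12.054] [ 1.7  0.1  0.9  0.1 -0.4 -0.1  0.5 -0. ]
67 [ 0.062 11.223] [ 2.  -0.3  0.7 -0.2  0.5  0.1 -0.4  0.2]
[5.1000e-02 1.1788e+01 6.4334e+01] [ 1.8 -0.   0.8 -0.  -0.1 -0.   0.2  0.1]
[-0.02948385  0.00082694 -0.01126825] [577.10006398 104.79057588 115.23448578]
0 [0.2] [0.3 0.1 2.2 0.1] [[338.0, 112.0], [331.0, 95.0], [336.0, 100.0], [278.0, 215.0], [278.0, 361.0]]
6 [0.122] [ 1.2 -0.   1.3  0. ] [[336.0, 104.0], [330.0, 94.0], [334.0, 96.0], [278.0, 195.0], [278.0, 359.0]]
12 [0.052] [ 2.1 -0.1  0.5 -0.1] [[334.0, 96.0], [328.0, 92.0], [332.0, 92.0], [278.0, 176.0], [278.0, 354.0]]
```

View pics/h.png

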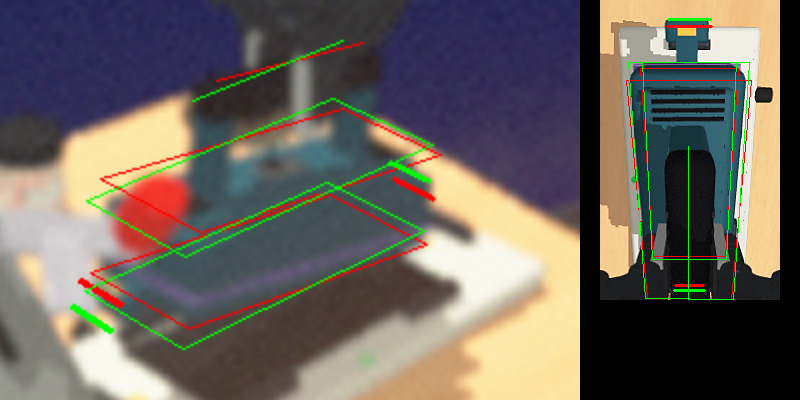

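The red outline (pitch about 0.16–0.2, no slide) matches the violet trim's slope. The green one (12 mm slide) does not. I'll tilt the tool about 0.19 rad about the grasp point to level the lamp, then compare again.

```bash
cat > s11.py <<'E'
from h import *
ps=np.radians(6.1); x=np.array([-np.sin(ps),np.cos(ps),0]); z=np.array([0,0,-1.]); Rc=np.c_[x,np.cross(z,x),z]
c=np.array([577,104.8,0]); a=.19; 
X=x*np.cos(a)+z*np.sin(a); Z=z*np.cos(a)-x*np.sin(a); R=np.c_[X,np.cross(Z,X),Z]
G=c+[0,0,130]
bot.line_to(G+19*Z,R,max_speed=30); bot.hold(.3); ob=readout.get_obs(); print(ob["time_s"],ob["ft_force"],(ob["eef_pos"]-19*np.array(ob["tcp_rot"])[:,2]).round(1))
Sc=cams.camera_model("scene"); im=cams.camera("scene")[180:260,225:345,::-1].copy(); im=cv2.resize(im,None,fx=6.5,fy=6.5,interpolation=cv2.INTER_CUBIC)
xv=np.array([x[1],-x[0],0]); f=lambda v:tuple(int(i) for i in ((proj(Sc,G+xv*v[0]+x*v[1]+[0,0,v[2]-84])[0]-[225,180])*6.5).round())
for zz in (0,44):
    cv2.polylines(im,[np.array([f(v) for v in((-30,-75,zz),(30,-75,zz),(30,75,zz),(-30,75,zz))])],True,(0,255,0),1)
for y in(-98,98): cv2.line(im,f((-12,y,10)),f((12,y,10)),(0,255,0),2)
cv2.imwrite("pics/i.png",im)
E
python3 s11.py
```

```text
20.1167 [ 0.08498216 -0.0944763  -4.42576671] [577.2 104.2 130.3]
```

View pics/i.png

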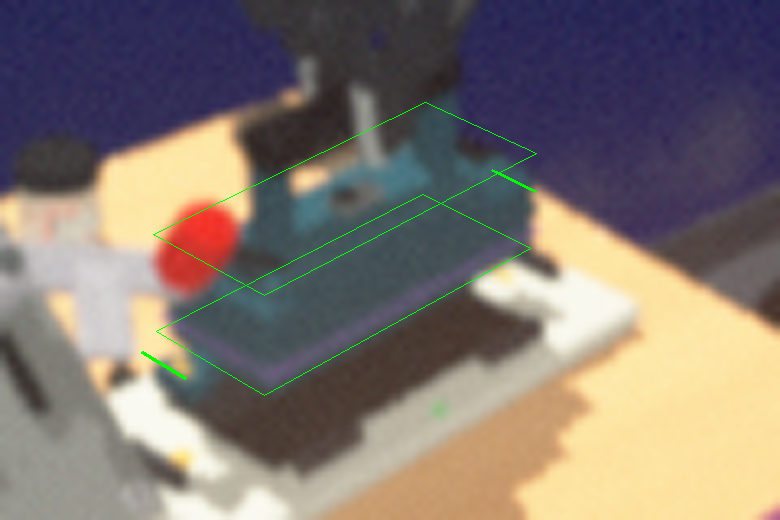

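Level now: the trim slope is −0.52 against −0.55 for the model, and the lamp sits over the base. Lowering with force stop.

```bash
cat > s12.py <<'E'
from h import *
ob=readout.get_obs(); R=np.array(ob["tcp_rot"]); t=np.array(ob["eef_pos"]); Z=R[:,2]
G=np.array([577,104.2,0]); f0=np.array(ob["ft_force"])
for zz,sp in((108,60),(86,25)):
    h=bot.line_to(G+[0,0,zz]+19*Z,max_speed=sp,f_stop=7); ob=readout.get_obs()
    print(zz,h,(ob["eef_pos"]-19*Z).round(1),(ob["ft_force"]-f0).round(1),np.round(ob["moment"],2),ob["time_s"])
    if h: break
E
python3 s12.py
```

```text
108 False [576.7 104.2 107.4] [0.6 1.4 0.2] [ 0.21  0.06 -0.01] 20.6833
86 True [576.5 104.   97.8] [-3.4  0.8  8.5] [ 0.02  0.3  -0.08] 21.2083
```

```bash
cat > s13.py <<'E'
from h import *
ob=readout.get_obs(); R=np.array(ob["tcp_rot"]); t=np.array(ob["eef_pos"]); Z=R[:,2]
f0=np.array(ob["ft_force"])
h=bot.line_to(t+[-1,0,-6],max_speed=15,f_stop=12); ob=readout.get_obs()
print(h,(ob["eef_pos"]-19*Z).round(1),(ob["ft_force"]-f0).round(1),np.round(ob["ft_force"],1),np.round(ob["moment"],2),ob["time_s"])
m=cams.camera_model("wrist"); w=cams.camera("wrist")[:,:,::-1]; cv2.imwrite("pics/j1.png",w)
s=cams.camera("scene")[190:265,225:345,::-1]; s=cv2.resize(s,(560,350),interpolation=cv2.INTER_CUBIC)
o=np.zeros((420,800,3),np.uint8); o[:350,:560]=s; o[:300,570:800]=w[20:320,170:400]; cv2.imwrite("pics/j.png",o)
E
python3 s13.py
```

```text
True [576.6 104.   97.9] [ 1.6  0.8 -0.9] [-1.7  0.3  3.7] [0.14 0.11 0.01] 21.4167
```

View pics/j.png

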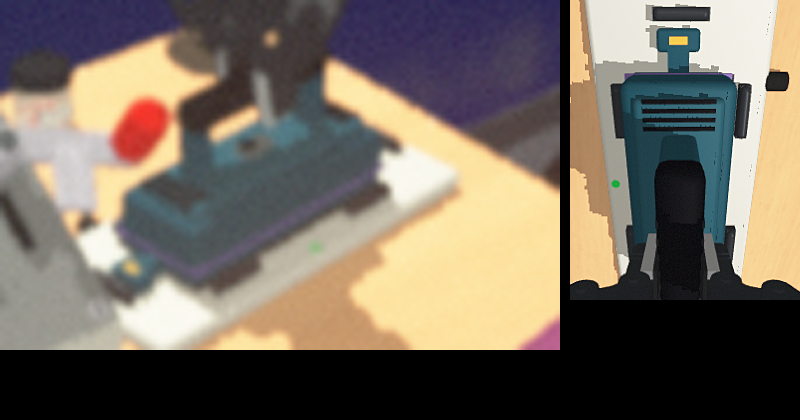

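The lamp stands between the guides. In the wrist crop its centre is at column 677 against 680 for the guides, and there is a gap of about 8 px at the far lug. I'll press lightly to take out any residual pitch before releasing.

```bash
cat > s14.py <<'E'
from h import *
ob=readout.get_obs(); R=np.array(ob["tcp_rot"]); Z=R[:,2]
for i in range(4):
    t=np.array(ob["eef_pos"]); h=bot.line_to(t+[0.3,0,-1.5],max_speed=10,f_stop=25); bot.hold(.1); ob=readout.get_obs()
    print(h,(ob["eef_pos"]-19*Z).round(1),np.round(ob["ft_force"],1),np.round(ob["moment"],2),ob["time_s"])
    if h or ob["ft_force"][2]>22: break
E
python3 s14.py
```

```text
False [577.1 104.1  98. ] [-6.3 -0.3 10.2] [-0.07  0.96 -0.06] 21.9333
False [577.3 104.1  98.1] [-6.1  0.1 10.3] [-0.08  1.19 -0.19] 22.2833
False [577.3 104.1  98. ] [-7.   1.  10.6] [-0.1   1.28 -0.21] 22.6333
False [577.3 104.1  98.1] [-7.6  1.1 10.2] [-0.12  1.28 -0.14] 22.9833
```

```bash
cat > s15.py <<'E'
from h import *
ob=readout.get_obs(); R=np.array(ob["tcp_rot"]); Z=R[:,2]
for G in ((577,104.2,98.5),(574.5,104.2,98.5),(574.5,104.2,96.5),(574.5,104.2,95),(576,104.2,95)):
    h=bot.line_to(np.array(G)+19*Z,max_speed=15,f_stop=30); bot.hold(.1); ob=readout.get_obs()
    print(G,h,(ob["eef_pos"]-19*Z).round(1),np.round(ob["ft_force"],1),np.round(ob["moment"],2),ob["time_s"])
    if h or ob["ft_force"][2]>30: break
E
python3 s15.py
```

```text
(577, 104.2, 98.5) False [576.7 104.2  98. ] [-1.4  0.1 -3.1] [ 0.19  0.09 -0.01] 23.375
(574.5, 104.2, 98.5) False [574.2 104.2  98.2] [ 0.2  0.  -5. ] [0.23 0.01 0.01] 23.7917
(574.5, 104.2, 96.5) False [574.7 104.1  98. ] [-3.8  0.3  5.1] [-0.13  0.88 -0.15] 24.175
(574.5, 104.2, 95) False [574.9 104.1  98. ] [-8.5 -0.1 14.5] [-0.23  1.61 -0.31] 24.525
(576, 104.2, 95) False [575.5 104.1  98.2] [-12.6   0.5  18.8] [-0.35  2.46 -0.37] 24.875
```

The floor is at 98.0 mm wherever x is, and x slides freely between 574 and 577, so the lamp stands on the deck. I'll unload, release, withdraw and check.

```bash
cat > s16.py <<'E'
from h import *
ob=readout.get_obs(); R=np.array(ob["tcp_rot"]); Z=R[:,2]; G=np.array([575.8,104.2,98.3])
bot.line_to(G+19*Z,max_speed=20); bot.hold(.1); print(readout.get_obs()["ft_force"].round(1) if hasattr(readout.get_obs()["ft_force"],"round") else readout.get_obs()["ft_force"])
bot.ungrasp(); bot.hold(.2)
bot.line_to(G-90*Z,max_speed=150); x=R[:,0]*[1,1,0]; x/=np.linalg.norm(x); z=np.array([0,0,-1.]); Rc=np.c_[x,np.cross(z,x),z]
bot.movep(np.array([545,150,290.]),Rc); bot.hold(.3)
m=cams.camera_model("wrist"); w=cams.camera("wrist")[:,:,::-1].copy(); cv2.imwrite("pics/k1.png",w)
for n in("lamp","lamp_handle","charger_seat"): print(n,[(np.round(d["position"]),round(d["conf"],2)) for d in mark_of("wrist",n)[:2]])
for k,v in dict(lamp=(576,104,12),handle=(576,104,96)).items(): print(k,proj(m,v).round())
s=cams.camera("scene")[190:265,225:345,::-1]; s=cv2.resize(s,(480,300),interpolation=cv2.INTER_CUBIC)
o=np.zeros((420,800,3),np.uint8); o[:300,:480]=s; o[:,490:800]=w[:,130:440]; cv2.imwrite("pics/k.png",o); print(readout.get_obs()["time_s"])
E
python3 s16.py
```

```text
[-0.3 -0.6 -2.5]
lamp [(array([297., 200.]), 0.92)]
lamp_handle [(array([300., 221.]), 0.86)]
charger_seat [(array([294.,  46.]), 0.55), (array([248., 107.]), 0.26)]
lamp [[298. 204.]]
handle [[302. 225.]]
28.0917
```

```bash
python3 - <<'E'
from h import *
m=cams.camera_model("wrist"); w=cv2.imread("pics/k1.png")[:,:,::-1]
ps=np.radians(6.1); y=np.array([-np.sin(ps),np.cos(ps),0]); xv=np.array([y[1],-y[0],0]); c=np.array([577,104.5,15])
def prof(o,d,r):
    for s in r:
        u=proj(m,o+d*s)[0].round().astype(int); print(s,w[u[1],u[0]].tolist(),end=" ")
    print()
prof(c,y,range(92,124,2)); prof(c,-y,range(92,124,2))
for k in(48,-48): prof(c+y*k,xv,range(26,50,2)); prof(c+y*k,-xv,range(26,50,2))
E
```

```text
92 [252, 201, 75] 94 [210, 168, 88] 96 [91, 105, 107] 98 [0, 36, 50] 100 [241, 234, 213] 102 [161, 159, 147] 104 [46, 46, 52] 106 [66, 69, 73] 108 [48, 50, 55] 110 [135, 134, 125] 112 [239, 237, 229] 114 [235, 233, 224] 116 [229, 227, 215] 118 [209, 208, 196] 120 [237, 183, 131] 122 [239, 187, 127] 
92 [22, 22, 24] 94 [19, 17, 22] 96 [18, 13, 15] 98 [8, 40, 51] 100 [108, 131, 132] 102 [141, 149, 143] 104 [16, 20, 22] 106 [34, 36, 37] 108 [41, 45, 47] 110 [60, 60, 65] 112 [40, 43, 49] 114 [143, 143, 135] 116 [213, 213, 202] 118 [231, 208, 179] 120 [242, 196, 135] 122 [240, 195, 137] 
26 [45, 95, 109] 28 [55, 99, 114] 30 [48, 93, 107] 32 [7, 49, 63] 34 [169, 163, 149] 36 [46, 45, 44] 38 [21, 22, 26] 40 [40, 43, 48] 42 [91, 90, 95] 44 [50, 53, 55] 46 [242, 241, 229] 48 [236, 234, 224] 
26 [25, 56, 67] 28 [21, 52, 60] 30 [37, 54, 62] 32 [105, 110, 108] 34 [20, 23, 28] 36 [33, 34, 35] 38 [35, 36, 39] 40 [66, 65, 62] 42 [172, 168, 157] 44 [156, 153, 144] 46 [156, 154, 143] 48 [156, 153, 144] 
26 [39, 83, 95] 28 [45, 89, 103] 30 [40, 85, 98] 32 [11, 61, 76] 34 [168, 159, 147] 36 [176, 172, 159] 38 [21, 25, 29] 40 [45, 44, 48] 42 [64, 66, 69] 44 [166, 164, 153] 46 [242, 239, 228] 48 [235, 232, 222] 
26 [26, 56, 67] 28 [22, 51, 61] 30 [36, 55, 61] 32 [104, 110, 107] 34 [134, 130, 121] 36 [31, 33, 35] 38 [29, 32, 35] 40 [38, 39, 42] 42 [164, 163, 151] 44 [156, 154, 144] 46 [152, 151, 139] 48 [154, 152, 143]
```

Light deck shows between the lamp and the guides at both lug ends and on both sides at each end, so the lamp is fully home. Handing in.

```bash
python3 -c "
from h import *
bot.finish_job(); print(readout.get_obs()['time_s'])"
```

```text
the job is handed in; nothing more can be done
the job is handed in; nothing more can be done
```

The lamp is standing on the charging base between the guides, and I handed the job in at about 28 s on the robot's clock. No verdict is reported.

**What I did:**
- I swung the catch to about 1.1 rad with the shut fingers.
- I gripped the lamp by its bar (about 4 N of weight) and lifted it square off the sloping seat.
- I carried it over, lowered it onto the base, and let go after unloading the grip.

**What went wrong on the way:** the lamp pitched about 0.2 rad in the jaws during the carry. I levelled it by tilting the tool before lowering. It was never dropped or tipped over.

**Last checks:**
- **Seating:** the lamp met a firm floor at the same height wherever I moved it across, so it was on the deck. It also slid freely across.
- **Position:** colour profiles in the last wrist picture showed light deck at both lug ends and on both sides. The lug ends were at about 99 mm and the guides at about 103 mm.
- **Upright:** the detected lamp and handle marks agreed with an upright lamp. Both were about 4 pixels off my prediction, roughly 5 mm, which disagrees with the centred position the profiles showed.
- **Not checked:** the viewer refused the last picture (12-picture limit), so I confirmed the final state from numbers only. I did not measure the other things on the desk again; the arm kept away from them.

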